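# Find the latched key on the bench switch box and release it

### The arm

A 7-joint arm with a two-finger parallel gripper is mounted at the origin on the work surface. World frame = base frame: x ahead of the robot, y to its left, z up, the work surface at z = 0. Lengths are in m, angles in rad, forces in N, time in s.
With the tool pointing down it reaches from about 0.4 to 0.85 m from the base axis. Payload 4.5 kg.
Tool frame: the origin (TCP) lies at the very end of the fingers, on their centre line; the grasp point (between the pads) lies 19 mm behind it (r.pinch_z is the distance from the TCP to the grasp point, in m); x points along the fingers, y is the direction in which the jaws open and shut, and the axes are right-handed (so a half turn about x gives the same grasp; the last joint's range is limited). The gripper opens to 88 mm and grips with 3 to 60 N. Pads are 18 mm wide; open, the fingers measure 123 mm over their backs; the gripper's body (75 mm by 187 mm) begins 45 mm behind the grasp point.
Start: joints at [1.311, 0.689, -0.195, 1.565, 0.157, 0.902, -0.215], TCP at [0.181, -0.598, 0.239] pointing down, gripper open.
Joint ranges: [-3.01, 3.01], [-0.46, 2.08], [-1.47, 1.51], [0.13, 2.56], [-1, 4.14], [0.04, 2.09], [-2.66, 2.66]. Speed limits (rad/s): [2.57, 2.57, 3.14, 3.14, 3.14, 3.14, 3.14].

### API

Orientations are given as a unit quaternion [x, y, z, w].
In Python, from plant import telemetry, cams, job, r gives the robot as it stands.
- The arm moves only by the tool send_rows, never from a script. Its argument "commands" is one flat list of numbers, 7 for each row, row after row: the shift along the world's x, y, z as a fraction of full scale, then the turn, a rotation vector about the world's x, y, z as a fraction of full scale, then the closure, from 0 (fully open) to 1 (shut). In form: [dx, dy, dz, wx, wy, wz, claw, dx, dy, dz, wx, wy, wz, claw, ...]. A call has 1 to 12 rows; each row shifts and turns the pose as measured when the row begins; what a row does not reach is not made up. Full scale, the value 1, is 250 mm for a shift and 90 degrees for a turn. A row lasts 1/10 s, in which the tool goes at most 50 mm and 8.59 degrees, less where a joint would pass 70% of its speed; a pose out of reach is approached as far as the arm can. A call with a number of a shift or a turn outside -1 to 1 is refused whole. A call with a gripper value outside its range is refused whole. The fingers move at their own pace and stop on an object; "newtons" is the grip in N (left out, the last holds). Time passes only in rows, so rows that do not move let the fingers close. It gives the time, the measured TCP pose, the force and the opening at its end, in the units of the state.
- telemetry.get_state(): the state, without advancing time (a new reading comes with each control period).
- cams.snapshot(name): name is "scene" or "top"; returns a dict with "image" (384x512x3 uint8, blue, green, red), "intrinsics" (3x3 intrinsics, pixels), "k1" (the pictures are not rectified: a ray, as slopes to the right and down, at radius r is drawn at 1 + k1 r^2 times it, then the intrinsics apply), "world_to_cam" (4x4, takes a point from world to camera coordinates). Camera axes: x right, y down, z forward; pixel columns grow to the right and rows downward; lengths in m; the calibration is good to about 2 mm. A picture is of the moment at which its call begins. There is no depth.
- job.finish_job(): hands the job in, once; it reports no verdict.
The state is a dict: "clock": time; "q": joint angles; "qd": joint speeds; "joint_torque": joint torques, N m; "tool_pos": TCP position; "eef_rot": TCP orientation; "contact_force": force on the tool from outside, world axes, zero at the start; "moment": the same for the moment, N m; "opening": opening from 0.0 (shut) to 1.0 (fully open).
Only numpy, scipy, OpenCV 4.12 (cv2) and the standard library are available. Lean on these libraries where they do the work, as an engineer would, in place of code of your own. Each camera call takes 0.05 s, during which the arm holds its last target.

### The job

One of the four white keys on the bench switch box was left on, latched down. With a fingertip, start at the end with the green lamp and touch each of the four keys lightly in turn along the row, without pushing any of them home, to find the one that is latched; then press that key fully home and let it go, so that it springs up and all four keys stand up. Grasp and lift nothing, and leave the things on and around the box where they are.

Things in the scene. Friction and masses are not known exactly. Their poses are not given: they have to be found in the camera images.
- console: Bench switch box: grey, aluminium deck, 130 (x) x 270 (y) x 56 mm high, fixed. Origin at the centre of its underside, z up. On the deck, in this frame: a green lamp (22 mm wide, 15 mm high) at x -20, y +108 mm, and a row of four keys at x -20 and y +60, +14, -32, -78 mm, square to the box. Which switch sits in which place changes.
- switch_a: One of four identical push-push keys: white cap 34 (x) x 28 (y) mm in a black frame 42 x 36 x 2 mm. Origin: key's centre on the deck, 56 mm above the table; it does not move with the cap. Cap top above the deck: 14 mm up, 10 mm latched down, 6 mm fully home. An up key pushed home latches when let go; the latched one pushed home springs up. Pushed less far, either returns.
- key_a_top (a point): Centre of the top of switch_a's cap; it moves with the cap. Spring: an up key starts to move at about 2 N, then 0.9 N per mm, 9 N when home (8 mm down); the latched key (4 mm down) starts to move at about 5.6 N. One key is latched at the start.
- switch_b: One of four identical push-push keys: white cap 34 (x) x 28 (y) mm in a black frame 42 x 36 x 2 mm. Origin: key's centre on the deck, 56 mm above the table; it does not move with the cap. Cap top above the deck: 14 mm up, 10 mm latched down, 6 mm fully home. An up key pushed home latches when let go; the latched one pushed home springs up. Pushed less far, either returns.
- key_b_top (a point): Centre of the top of switch_b's cap; it moves with the cap. Spring: an up key starts to move at about 2 N, then 0.9 N per mm, 9 N when home (8 mm down); the latched key (4 mm down) starts to move at about 5.6 N. One key is latched at the start.
- switch_c: One of four identical push-push keys: white cap 34 (x) x 28 (y) mm in a black frame 42 x 36 x 2 mm. Origin: key's centre on the deck, 56 mm above the table; it does not move with the cap. Cap top above the deck: 14 mm up, 10 mm latched down, 6 mm fully home. An up key pushed home latches when let go; the latched one pushed home springs up. Pushed less far, either returns.
- key_c_top (a point): Centre of the top of switch_c's cap; it moves with the cap. Spring: an up key starts to move at about 2 N, then 0.9 N per mm, 9 N when home (8 mm down); the latched key (4 mm down) starts to move at about 5.6 N. One key is latched at the start.
- switch_d: One of four identical push-push keys: white cap 34 (x) x 28 (y) mm in a black frame 42 x 36 x 2 mm. Origin: key's centre on the deck, 56 mm above the table; it does not move with the cap. Cap top above the deck: 14 mm up, 10 mm latched down, 6 mm fully home. An up key pushed home latches when let go; the latched one pushed home springs up. Pushed less far, either returns.
- key_d_top (a point): Centre of the top of switch_d's cap; it moves with the cap. Spring: an up key starts to move at about 2 N, then 0.9 N per mm, 9 N when home (8 mm down); the latched key (4 mm down) starts to move at about 5.6 N. One key is latched at the start.
- spool: Bystander, loose: blue thread spool, 26 mm wide, 32 mm high, standing on the box's deck beyond the keys; origin under its centre
- eraser: Bystander, loose: eraser, 18 x 42 x 12 mm, lying on the box's deck beyond the keys; origin under its centre
- stamp: Bystander, loose: wooden hand stamp, 40 x 30 mm, 58 mm high, on the table on the robot's side of the box; origin under its centre
- folder: Bystander, loose: white bone folder, 26 x 130 x 5 mm, lying on the table on the robot's side of the box; origin under its centre
- tape: Bystander, loose: roll of paper tape, 84 mm wide, 24 mm high, lying on the table beyond the end of the box away from the lamp; origin under its centre
- jar: Bystander, loose: amber jar with a red lid, 60 mm wide, 65 mm high, on the table beyond the lamp end of the box; origin under its centre
- glue: Bystander, loose: white glue bottle, 54 mm wide, 110 mm high, on the table behind the box; origin under its centre

How it is judged:
On the way, in this order (a step that is already met when the one before it is completed fails the run):
1. a finger touches the first key, next to the green lamp (((y of switch_a in the frame of console between 0.045 and 0.075 m and contact force between the fingers and switch_a above 0.3 N) or (y of switch_b in the frame of console between 0.045 and 0.075 m and contact force between the fingers and switch_b above 0.3 N) or (y of switch_c in the frame of console between 0.045 and 0.075 m and contact force between the fingers and switch_c above 0.3 N) or (y of switch_d in the frame of console between 0.045 and 0.075 m and contact force between the fingers and switch_d above 0.3 N))), for 0.02 s.
2. a finger touches the second key (((y of switch_a in the frame of console between -0.001 and 0.029 m and contact force between the fingers and switch_a above 0.3 N) or (y of switch_b in the frame of console between -0.001 and 0.029 m and contact force between the fingers and switch_b above 0.3 N) or (y of switch_c in the frame of console between -0.001 and 0.029 m and contact force between the fingers and switch_c above 0.3 N) or (y of switch_d in the frame of console between -0.001 and 0.029 m and contact force between the fingers and switch_d above 0.3 N))), for 0.02 s.
3. a finger touches the third key (((y of switch_a in the frame of console between -0.047 and -0.017 m and contact force between the fingers and switch_a above 0.3 N) or (y of switch_b in the frame of console between -0.047 and -0.017 m and contact force between the fingers and switch_b above 0.3 N) or (y of switch_c in the frame of console between -0.047 and -0.017 m and contact force between the fingers and switch_c above 0.3 N) or (y of switch_d in the frame of console between -0.047 and -0.017 m and contact force between the fingers and switch_d above 0.3 N))), for 0.02 s.
4. a finger touches the fourth key, farthest from the lamp (((y of switch_a in the frame of console between -0.093 and -0.063 m and contact force between the fingers and switch_a above 0.3 N) or (y of switch_b in the frame of console between -0.093 and -0.063 m and contact force between the fingers and switch_b above 0.3 N) or (y of switch_c in the frame of console between -0.093 and -0.063 m and contact force between the fingers and switch_c above 0.3 N) or (y of switch_d in the frame of console between -0.093 and -0.063 m and contact force between the fingers and switch_d above 0.3 N))), for 0.02 s.
5. the latched key has been pressed home and let go: all four keys stand up (not before all four have been touched) (z of each of key_a_top, key_b_top, key_c_top, key_d_top in the frame of console above 0.0685 m), for 0.2 s.
At the end, for the whole second after the job is handed in: All four keys stand up (each cap top within 1.5 mm of its raised height) and every bystander is within 15 mm of where it began (all of step 5 and distance of each of spool, eraser, stamp, folder, tape, jar, glue from where it was at the start of the episode below 0.015 m); the robot touches nothing.
It fails at once if a key that was up is pushed home (more than 7 mm down) while another key is still latched ((z of key_a_top in the frame of console below 0.063 m and z of any of key_b_top, key_c_top, key_d_top in the frame of console below 0.067 m) or (z of key_b_top in the frame of console below 0.063 m and z of any of key_a_top, key_c_top, key_d_top in the frame of console below 0.067 m) or (z of key_c_top in the frame of console below 0.063 m and z of any of key_a_top, key_b_top, key_d_top in the frame of console below 0.067 m) or (z of key_d_top in the frame of console below 0.063 m and z of any of key_a_top, key_b_top, key_c_top in the frame of console below 0.067 m)).
It fails at once if a bystander is shoved, lifted or carried more than 15 mm (distance of any of spool, eraser, stamp, folder, tape, jar, glue from where it was at the start of the episode above 0.015 m).
It also fails if it takes over 51 s, if anything falls off the work surface, if the arm or the gripper's body presses on something with over 40 N, if the wrist force passes 120 N, or if a joint passes its speed limit or range.

## Working session

There is one attempt and no reset: what is moved stays moved. The work goes in short steps, Python scripts to look and compute and a tool call to move; the robot and the scene stay as the last step left them, time stands still between calls to the robot, and variables do not carry over. Pictures are saved under pics/ and viewed, and the job is handed in when it is done.

Besides the shell and the picture viewer there is one more tool, called as a command line: name --argument value ..., lists and objects as JSON in quotes. send_rows: Moves the arm, as the interface text tells. Its arguments: {"type":"object","properties":{"commands":{"type":"array"},"newtons":{"type":"number"}},"required":["commands"]}

```bash
ls; mkdir -p pics; python3 - <<'E'
from plant import telemetry,cams,job,r
import cv2,numpy as np
for n in("scene","top"):
    s=cams.snapshot(n);cv2.imwrite(f"pics/{n}0.png",s["image"]);np.savez(f"{n}0.npz",**s)
    print(n,s["intrinsics"],s["k1"],s["world_to_cam"])
st=telemetry.get_state();print({k:st[k] for k in("clock","tool_pos","eef_rot","contact_force","opening")},r.pinch_z)
E
```

```text
pics
scene [[384.98824877   0.         253.81173807]
 [  0.         384.98824877 191.1603984 ]
 [  0.           0.           1.        ]] -0.0649883028732563 [[ 0.90163507  0.43240797  0.00880604 -0.54181472]
 [ 0.28134349 -0.57093584 -0.77128342 -0.07981022]
 [-0.32848141  0.6978937  -0.63643094  0.94804843]
 [ 0.          0.          0.          1.        ]]
top [[388.54841717   0.         253.97060636]
 [  0.         388.54841717 191.7101041 ]
 [  0.           0.           1.        ]] 0.018100810035610794 [[ 0.00820032 -0.9997691  -0.01986191  0.04165647]
 [-0.99700758 -0.0066476  -0.07701749  0.54960062]
 [ 0.07686767  0.02043404 -0.99683189  0.92251236]
 [ 0.          0.          0.          1.        ]]
{'clock': 0.1, 'tool_pos': array([ 0.18079777, -0.59770394,  0.238025  ]), 'eef_rot': array([-0.69936519, -0.10407481,  0.69960897, -0.10297597]), 'contact_force': array([-0.77441896, -0.29546552, -0.07788376]), 'opening': 1.0034960045863048} 0.0187
```

View pics/scene0.png

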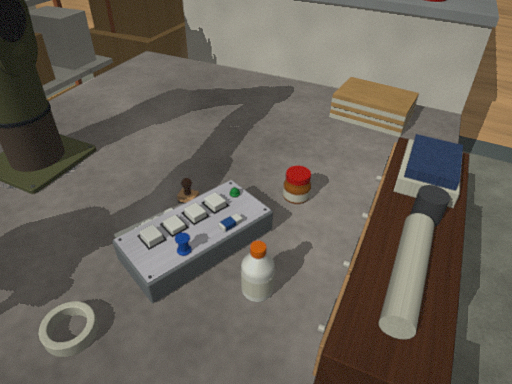

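View pics/top0.png

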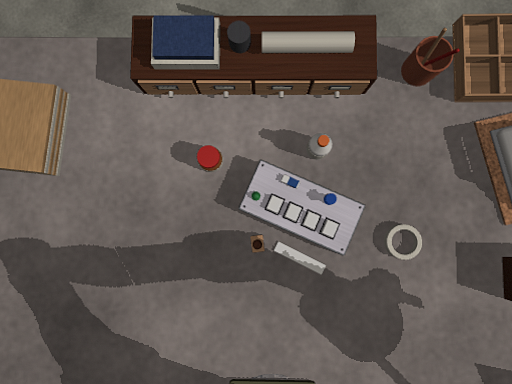

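The top view shows the box with its green lamp near (256,196) and white keys near (275,204), (293,212), (311,220) and (330,229). The spool is at (330,199), the eraser at (288,181) and the stamp at (257,243). Next I'll measure them.

```bash
cat > h.py <<'E'
import numpy as np,cv2
def und(s,uv):
    K=s["intrinsics"];k=float(s["k1"])
    d=np.array([k,0,0,0,0.])
    return cv2.undistortPoints(np.array([[uv]],float),K,d,None,None)[0,0]
def ray(s,uv,z):
    x,y=und(s,uv);T=s["world_to_cam"];R=T[:3,:3];c=-R.T@T[:3,3]
    d=R.T@np.array([x,y,1]);return c+d*(z-c[2])/d[2]
def proj(s,P):
    T=s["world_to_cam"];p=T[:3,:3]@np.asarray(P)+T[:3,3];x,y=p[:2]/p[2]
    f=1+float(s["k1"])*(x*x+y*y);K=s["intrinsics"];return np.array([K[0,0]*x*f+K[0,2],K[1,1]*y*f+K[1,2]])
E
python3 - <<'E'
import numpy as np,cv2
from h import *
for n,(x0,x1,y0,y1) in {"top":(235,370,155,260),"scene":(110,280,175,295)}.items():
    s=np.load(n+"0.npz");im=s["image"];hsv=cv2.cvtColor(im,cv2.COLOR_BGR2HSV)
    g=cv2.inRange(hsv,(50,90,30),(80,255,255))
    w=cv2.inRange(im,(185,195,200),(255,255,255))
    w=((im[...,0].astype(int)-im[...,2]<3)&(im.min(2)>150)).astype(np.uint8)*255
    for nm,m in(("g",g),("w",w)):
        mm=np.zeros_like(m);mm[y0:y1,x0:x1]=m[y0:y1,x0:x1]
        k,l,st,c=cv2.connectedComponentsWithStats(mm)
        for i in range(1,k):
            if st[i,4]>15:
                z=.071 if nm=="g" else .070
                print(n,nm,st[i],c[i].round(1),ray(s,c[i],z).round(4))
    crop=im[y0:y1,x0:x1];cv2.imwrite(f"pics/{n}crop.png",cv2.resize(crop,None,fx=4.5,fy=4.5,interpolation=cv2.INTER_CUBIC))
E
```

```text
top g [252 192   8   8  55] [255.4 195.7] [0.5363 0.0413 0.071 ]
top w [ 241  161  123   92 3666] [303.1 205.8] [ 0.5139 -0.0682  0.07  ]
top w [267 196  16  16 160] [274.6 203.6] [ 0.5184 -0.0028  0.07  ]
top w [286 204  15  17 158] [292.9 211.8] [ 0.5001 -0.0448  0.07  ]
top w [304 212  15  17 155] [311.1 219.9] [ 0.4819 -0.0864  0.07  ]
top w [323 220  15  17 156] [329.9 228.1] [ 0.4635 -0.129   0.07  ]
top w [274 242  40  18 254] [291.  251.9] [ 0.409  -0.0405  0.07  ]
scene g [230 188  10   9  73] [234.4 192.1] [0.5444 0.0294 0.071 ]
scene w [ 118  182  152  100 4011] [185.9 229.4] [ 0.5156 -0.0965  0.07  ]
scene w [242 255  25  28 475] [252.6 268.5] [ 0.6571 -0.1229  0.07  ]
```

View pics/topcrop.png

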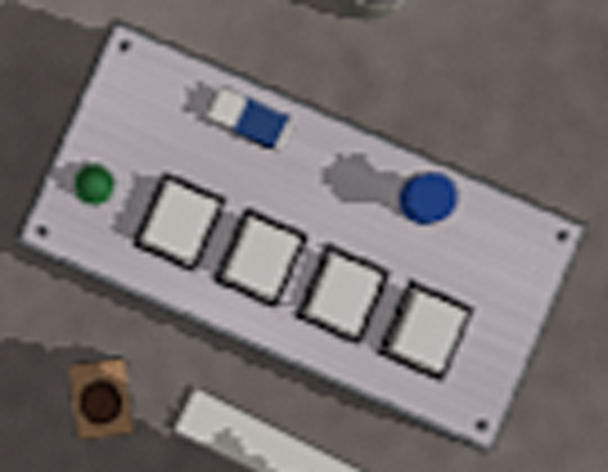

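View pics/scenecrop.png

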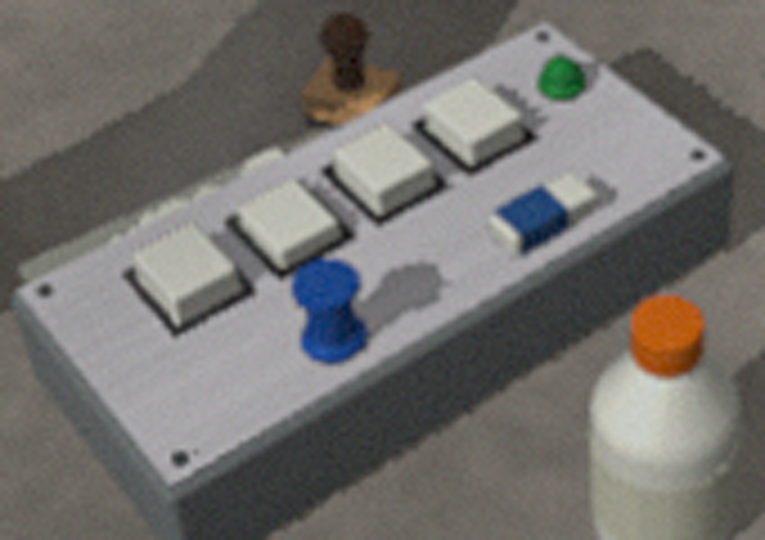

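```bash
python3 - <<'E'
import numpy as np
from h import *
from scipy.spatial.transform import Rotation as R
q=[-0.69936519,-0.10407481,0.69960897,-0.10297597]
print(R.from_quat(q).as_matrix().round(3))
k=np.array([[.5184,-.0028],[.5001,-.0448],[.4819,-.0864],[.4635,-.129]])
d=k[0]-k[3];yaw=np.arctan2(-d[0],d[1]);print("yaw",np.degrees(yaw),"len",np.linalg.norm(d),"exp .138")
ey=d/np.linalg.norm(d);ex=np.array([ey[1],-ey[0]]);o=k.mean(0)-ey*(-.009)+ex*.02
print("console",o)
t=np.load("top0.npz");s=np.load("scene0.npz")
for n,z in(("lamp",.071),):pass
for n,uv,z in(("spool",(330,199),.088),("eraser",(288,181),.068),("stamp",(257,243),.058),("glue",(323,141),.11)):
    p=ray(t,uv,z);v=p[:2]-o;print(n,p.round(3),"console",(v@ex).round(3),(v@ey).round(3))
for x in k: print(proj(s,[*x,.07]).round(1))
# latched guess
# scene-cam measured cap centres (crop px/4.5)
for c in((475,110),(384,157),(290,211),(188,261)): 
    uv=np.array(c)/4.5+[110,175]; print(uv.round(1),ray(s,uv,.07).round(4))
# plan
p=np.array([.1808,-.5977]);print("to key1",(k[0]-p))
# rotation for jaw along console y or x
y=R.from_quat(q).as_matrix()[:2,1];a=np.degrees(np.arctan2(y[1],y[0]))
for nm,e in(("y",ey),("x",ex)):
    b=np.degrees(np.arctan2(e[1],e[0]));dd=(b-a+90)%180-90;print("jaw along",nm,"turn",dd)
E
```

```text
[[-0.001  0.29  -0.957]
 [ 0.001 -0.957 -0.29 ]
 [-1.    -0.002  0.   ]]
yaw -23.510185517506514 len 0.1376243074460322 exp .138
console [ 0.51290499 -0.06547534]
spool [ 0.529 -0.126  0.088] console 0.039 -0.05
eraser [ 0.571 -0.034  0.068] console 0.041 0.052
stamp [0.428 0.037 0.058] console -0.119 0.06
glue [ 0.656 -0.108  0.11 ] console 0.148 0.018
[214.4 198.3]
[194.3 208.8]
[173.1 219.8]
[150.1 231.8]
[215.6 199.4] [ 0.5221 -0.0046  0.07  ]
[195.3 209.9] [ 0.5035 -0.0465  0.07  ]
[174.4 221.9] [ 0.4871 -0.0898  0.07  ]
[151.8 233. ] [ 0.4678 -0.13    0.07  ]
to key1 [0.3376 0.5949]
jaw along y turn -40.347714859642025
jaw along x turn 49.652285140357975
```

The two views agree within about 4 mm, the row length is 137.6 mm against 138 mm, and the lamp position fits. I'll close the gripper, move over key 1 at height and turn the jaws along the row.

send_rows --commands '[0.09, 0.16, 0, 0, 0, -0.075, 1, 0.09, 0.16, 0, 0, 0, -0.075, 1, 0.09, 0.16, 0, 0, 0, -0.075, 1, 0.09, 0.16, 0, 0, 0, -0.075, 1, 0.09, 0.16, 0, 0, 0, -0.075, 1, 0.09, 0.16, 0, 0, 0, -0.075, 1, 0.09, 0.16, 0, 0, 0, 0, 1]' --newtons 10

```text
clock: 0.8
tool_pos: [0.3352, -0.3132, 0.2352]
eef_rot: [-0.687, 0.161, 0.69, 0.161]
contact_force: [0.7, -0.4, 0.8]
opening: 0.388
```

send_rows --commands '[0.09, 0.155, -0.04, 0, 0, 0, 1, 0.09, 0.155, -0.04, 0, 0, 0, 1, 0.09, 0.155, -0.04, 0, 0, 0, 1, 0.09, 0.155, -0.04, 0, 0, 0, 1, 0.09, 0.155, -0.04, 0, 0, 0, 1, 0.09, 0.155, -0.04, 0, 0, 0, 1, 0.09, 0.155, -0.04, 0, 0, 0, 1, 0, 0, 0, 0, 0, 0, 1, 0, 0, 0, 0, 0, 0, 1]'

```text
clock: 1.7
tool_pos: [0.5002, -0.0213, 0.1612]
eef_rot: [-0.689, 0.155, 0.691, 0.158]
contact_force: [-0.6, -0.5, 0.4]
opening: 0.005
```

```bash
cat > st.py <<'E'
from plant import telemetry
import numpy as np
from scipy.spatial.transform import Rotation as R
s=telemetry.get_state();M=R.from_quat(s["eef_rot"]).as_matrix()
print(s["clock"],np.round(s["tool_pos"],4),"F",np.round(s["contact_force"],2),"op",round(s["opening"],3))
print("approach",M[:,0].round(3),"jaw deg",np.degrees(np.arctan2(M[1,1],M[0,1])).round(1))
E
python3 st.py
```

```text
1.7 [ 0.5002 -0.0213  0.1612] F [-0.56 -0.47  0.38] op 0.005
approach [-0.002  0.004 -1.   ] jaw deg -115.6
```

send_rows --commands '[0.04, 0.036, -0.08, 0, 0, 0.012, 1, 0.04, 0.036, -0.08, 0, 0, 0.012, 1, 0, 0, -0.08, 0, 0, 0, 1, 0, 0, 0, 0, 0, 0, 1, 0, 0, 0, 0, 0, 0, 1]'

```text
clock: 2.2
tool_pos: [0.5192, -0.0092, 0.1011]
eef_rot: [-0.691, 0.146, 0.693, 0.146]
contact_force: [0.1, 0.1, -0.3]
opening: 0.007
```

```bash
python3 st.py; python3 - <<'E'
from plant import cams
import cv2,numpy as np
a=cams.snapshot("scene")["image"][120:300,100:300];b=cams.snapshot("top")["image"][130:270,220:380]
cv2.imwrite("pics/k1.png",np.hstack([cv2.resize(a,(400,360),interpolation=2),cv2.resize(b,(400,360),interpolation=2)]))
E
```

```text
2.2 [ 0.5192 -0.0092  0.1011] F [ 0.09  0.11 -0.3 ] op 0.007
approach [-0.002  0.001 -1.   ] jaw deg -113.8
```

View pics/k1.png

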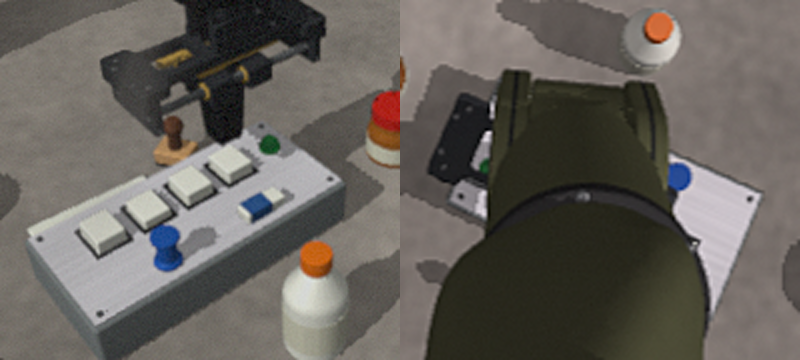

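The closed fingertip hangs over key 1, at about (225,130) in the left panel, clear of everything. I'll descend.

send_rows --commands '[0, 0.02, -0.06, 0, 0, 0, 1, 0, 0, -0.05, 0, 0, 0, 1, 0, 0, 0, 0, 0, 0, 1]'

```text
clock: 2.6
tool_pos: [0.5208, -0.0057, 0.0761]
eef_rot: [0.693, -0.146, -0.69, -0.147]
contact_force: [-0.1, -0.4, 0.3]
opening: 0.005
```

send_rows --commands '[0, 0, -0.012, 0, 0, 0, 1, 0, 0, -0.008, 0, 0, 0, 1, 0, 0, 0, 0, 0, 0, 1]'

```text
clock: 2.9
tool_pos: [0.5213, -0.0065, 0.072]
eef_rot: [0.694, -0.147, -0.69, -0.148]
contact_force: [0.1, 1.2, 0.7]
opening: 0.0
```

send_rows --commands '[0, 0, -0.012, 0, 0, 0, 1, 0, 0, 0, 0, 0, 0, 1]'

```text
clock: 3.1
tool_pos: [0.5217, -0.0067, 0.0695]
eef_rot: [0.694, -0.147, -0.689, -0.148]
contact_force: [-0.4, -0.0, 1.8]
opening: 0.003
```

send_rows --commands '[0, 0, -0.008, 0, 0, 0, 1, 0, 0, 0, 0, 0, 0, 1]'

```text
clock: 3.3
tool_pos: [0.5217, -0.0066, 0.0678]
eef_rot: [0.694, -0.147, -0.689, -0.148]
contact_force: [-0.8, -0.1, 3.5]
opening: 0.006
```

send_rows --commands '[0, 0, 0, 0, 0, 0, 1, 0, 0, 0, 0, 0, 0, 1]'

```text
clock: 3.5
tool_pos: [0.5217, -0.0067, 0.0681]
eef_rot: [0.694, -0.147, -0.689, -0.148]
contact_force: [-0.6, 0.0, 4.4]
opening: 0.005
```

Key 1 is up: contact came at about 70 mm and the force is about 4 N at 68 mm. On to key 2.

send_rows --commands '[0, 0, 0.06, 0, 0, 0, 1, 0, 0, 0.02, 0, 0, 0, 1, -0.04, -0.08, 0, 0, 0, 0, 1, -0.04, -0.08, 0, 0, 0, 0, 1, 0, 0, 0, 0, 0, 0, 1, 0, 0, 0, 0, 0, 0, 1]'

```text
clock: 4.1
tool_pos: [0.5023, -0.046, 0.0874]
eef_rot: [0.695, -0.145, -0.689, -0.147]
contact_force: [-0.3, 0.9, 0.4]
opening: 0.005
```

send_rows --commands '[0, 0, -0.04, 0, 0, 0, 1, 0, 0, -0.015, 0, 0, 0, 1, 0, 0, -0.008, 0, 0, 0, 1, 0, 0, 0, 0, 0, 0, 1]'

```text
clock: 4.5
tool_pos: [0.5038, -0.0432, 0.0695]
eef_rot: [0.695, -0.144, -0.689, -0.146]
contact_force: [-1.5, -1.6, 1.7]
opening: 0.009
```

send_rows --commands '[0, 0, -0.008, 0, 0, 0, 1, 0, 0, 0, 0, 0, 0, 1]'

```text
clock: 4.7
tool_pos: [0.5038, -0.0433, 0.0676]
eef_rot: [0.695, -0.144, -0.689, -0.146]
contact_force: [-1.0, -0.7, 4.2]
opening: 0.01
```

Key 2 is also up, with 4.2 N at 67.6 mm. On to key 3.

send_rows --commands '[0, 0, 0.06, 0, 0, 0, 1, 0, 0, 0.02, 0, 0, 0, 1, -0.04, -0.09, 0, 0, 0, 0, 1, -0.04, -0.09, 0, 0, 0, 0, 1, 0, 0, 0, 0, 0, 0, 1, 0, 0, 0, 0, 0, 0, 1]'

```text
clock: 5.3
tool_pos: [0.4851, -0.0859, 0.0879]
eef_rot: [0.696, -0.141, -0.688, -0.146]
contact_force: [0.0, 0.6, 0.0]
opening: 0.002
```

send_rows --commands '[0, 0, -0.04, 0, 0, 0, 1, 0, 0, -0.015, 0, 0, 0, 1, 0, 0, -0.008, 0, 0, 0, 1, 0, 0, 0, 0, 0, 0, 1]'

```text
clock: 5.7
tool_pos: [0.4864, -0.082, 0.07]
eef_rot: [0.697, -0.138, -0.689, -0.145]
contact_force: [-0.2, 0.4, -0.0]
opening: 0.006
```

send_rows --commands '[0, 0, -0.008, 0, 0, 0, 1, 0, 0, 0, 0, 0, 0, 1]'

```text
clock: 5.9
tool_pos: [0.4866, -0.0813, 0.0676]
eef_rot: [0.697, -0.138, -0.689, -0.145]
contact_force: [0.2, 0.0, 0.3]
opening: 0.01
```

At 67.6 mm there is no force, so key 3 looks latched. I'll correct the 6 mm drift in y and continue down to touch it.

send_rows --commands '[-0.01, -0.022, 0.01, 0, 0, 0, 1, 0, 0, 0, 0, 0, 0, 1]'

```text
clock: 6.1
tool_pos: [0.484, -0.0873, 0.0704]
eef_rot: [0.697, -0.138, -0.689, -0.145]
contact_force: [0.9, -0.2, -0.3]
opening: 0.009
```

send_rows --commands '[0, 0, -0.01, 0, 0, 0, 1, 0, 0, -0.006, 0, 0, 0, 1, 0, 0, 0, 0, 0, 0, 1]'

```text
clock: 6.4
tool_pos: [0.4841, -0.0878, 0.0666]
eef_rot: [0.697, -0.138, -0.689, -0.145]
contact_force: [0.5, -0.8, 1.0]
opening: 0.001
```

send_rows --commands '[0, 0, -0.008, 0, 0, 0, 1, 0, 0, 0, 0, 0, 0, 1]'

```text
clock: 6.6
tool_pos: [0.4842, -0.0878, 0.065]
eef_rot: [0.697, -0.138, -0.688, -0.145]
contact_force: [-1.3, 0.4, 6.1]
opening: 0.004
```

Key 3 is the latched one: contact came near 66 mm, with about 6 N at 65 mm. On to key 4.

send_rows --commands '[0, 0, 0.06, 0, 0, 0, 1, 0, 0, 0.03, 0, 0, 0, 1, -0.04, -0.09, 0, 0, 0, 0, 1, -0.04, -0.09, 0, 0, 0, 0, 1, 0, 0, 0, 0, 0, 0, 1, 0, 0, 0, 0, 0, 0, 1]'

```text
clock: 7.2
tool_pos: [0.4651, -0.1322, 0.0881]
eef_rot: [0.698, -0.136, -0.688, -0.144]
contact_force: [-0.6, 0.7, 0.2]
opening: 0.004
```

send_rows --commands '[0, 0, -0.04, 0, 0, 0, 1, 0, 0, -0.015, 0, 0, 0, 1, 0, 0, 0, 0, 0, 0, 1]'

```text
clock: 7.5
tool_pos: [0.4663, -0.1294, 0.0728]
eef_rot: [0.698, -0.135, -0.688, -0.144]
contact_force: [-0.3, 0.2, 0.2]
opening: -0.0
```

send_rows --commands '[0, 0, -0.01, 0, 0, 0, 1, 0, 0, -0.01, 0, 0, 0, 1, 0, 0, 0, 0, 0, 0, 1]'

```text
clock: 7.8
tool_pos: [0.4666, -0.1288, 0.0673]
eef_rot: [0.698, -0.134, -0.688, -0.143]
contact_force: [-1.2, 0.1, 3.9]
opening: 0.005
```

Key 4 is up, with 3.9 N at 67.3 mm. Back to key 3.

send_rows --commands '[0, 0, 0.06, 0, 0, 0, 1, 0, 0, 0.02, 0, 0, 0, 1, 0.036, 0.08, 0, 0, 0, 0, 1, 0.036, 0.08, 0, 0, 0, 0, 1, 0, 0, 0, 0, 0, 0, 1, 0, 0, 0, 0, 0, 0, 1]'

```text
clock: 8.4
tool_pos: [0.485, -0.088, 0.0876]
eef_rot: [0.698, -0.134, -0.688, -0.144]
contact_force: [-0.5, -1.3, -0.2]
opening: 0.003
```

send_rows --commands '[0, 0, -0.04, 0, 0, 0, 1, 0, 0, -0.02, 0, 0, 0, 1, 0, 0, 0, 0, 0, 0, 1]'

```text
clock: 8.7
tool_pos: [0.4835, -0.0904, 0.071]
eef_rot: [0.698, -0.136, -0.688, -0.144]
contact_force: [0.5, 0.0, -0.9]
opening: 0.007
```

send_rows --commands '[0, 0.006, -0.016, 0, 0, 0, 1, 0, 0, -0.012, 0, 0, 0, 1, 0, 0, -0.01, 0, 0, 0, 1, 0, 0, 0, 0, 0, 0, 1]'

```text
clock: 9.1
tool_pos: [0.4833, -0.0899, 0.0625]
eef_rot: [0.698, -0.137, -0.688, -0.145]
contact_force: [-1.1, 1.7, 9.3]
opening: 0.008
```

send_rows --commands '[0, 0, -0.008, 0, 0, 0, 1, 0, 0, 0, 0, 0, 0, 1]'

```text
clock: 9.3
tool_pos: [0.4832, -0.0899, 0.0628]
eef_rot: [0.699, -0.137, -0.687, -0.145]
contact_force: [-1.2, 1.3, 8.2]
opening: 0.007
```

send_rows --commands '[0, 0, -0.016, 0, 0, 0, 1, 0, 0, -0.012, 0, 0, 0, 1]'

```text
clock: 9.5
tool_pos: [0.4833, -0.09, 0.0616]
eef_rot: [0.7, -0.137, -0.686, -0.146]
contact_force: [-6.8, 2.4, 46.6]
opening: -0.0
```

The key is against its stop: 46 N at 61.6 mm. I'll release.

send_rows --commands '[0, 0, 0.03, 0, 0, 0, 1, 0, 0, 0.06, 0, 0, 0, 1, 0, 0, 0.12, 0, 0, 0, 1, 0, 0, 0.12, 0, 0, 0, 1, 0, 0, 0.12, 0, 0, 0, 1, 0, -0.15, 0.12, 0, 0, 0, 1, 0, -0.15, 0, 0, 0, 0, 1, 0, -0.15, 0, 0, 0, 0, 1, 0, -0.15, 0, 0, 0, 0, 1, -0.05, -0.15, 0, 0, 0, 0, 1, -0.05, -0.15, 0, 0, 0, 0, 1, 0, 0, 0, 0, 0, 0, 1]'

```text
clock: 10.7
tool_pos: [0.4554, -0.3221, 0.2116]
eef_rot: [0.702, -0.135, -0.685, -0.143]
contact_force: [0.0, 0.4, 0.5]
opening: 0.01
```

```bash
python3 st.py; python3 - <<'E'
from plant import cams
import cv2,numpy as np
from h import *
A=cams.snapshot("scene");B=cams.snapshot("top");np.savez("scene1.npz",**A);np.savez("top1.npz",**B)
a=A["image"][175:295,110:280];a0=np.load("scene0.npz")["image"][175:295,110:280]
cv2.imwrite("pics/end.png",np.hstack([cv2.resize(x,(400,282),interpolation=2) for x in(a0,a)]));cv2.imwrite("pics/endtop.png",B["image"])
E
```

```text
10.7 [ 0.4554 -0.3221  0.2116] F [0.05 0.39 0.48] op 0.01
approach [ 0.026  0.007 -1.   ] jaw deg -112.7
```

View pics/end.png

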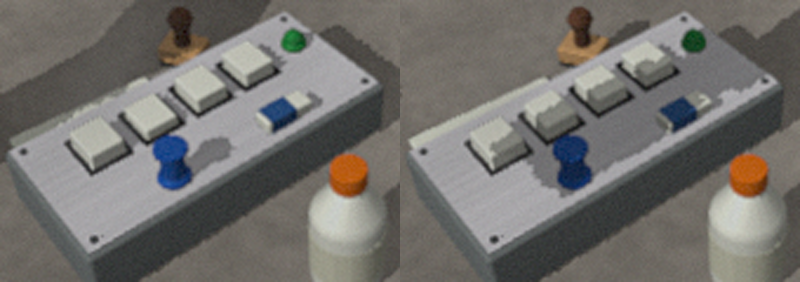

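View pics/endtop.png

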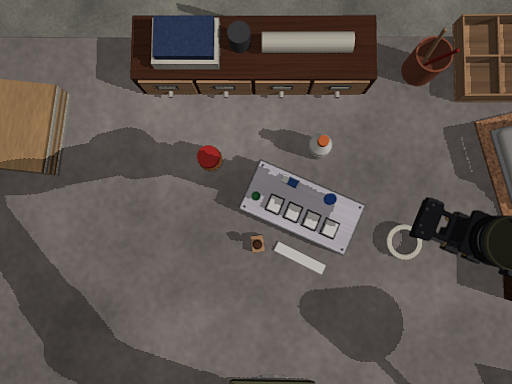

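Nothing on or around the box appears moved, and key 3 looks raised, at about (550,110) in the right panel. The arm's shadow covers the keys, so I'll move back to get a clean comparison.

send_rows --commands '[-0.1, -0.13, 0.02, 0, 0, 0, 1, -0.1, -0.13, 0.02, 0, 0, 0, 1, -0.1, -0.13, 0.02, 0, 0, 0, 1, -0.1, -0.13, 0.02, 0, 0, 0, 1, -0.1, -0.13, 0, 0, 0, 0, 1, -0.1, -0.13, 0, 0, 0, 0, 1, -0.1, -0.13, 0, 0, 0, 0, 1, 0, -0.1, 0, 0, 0, 0, 1, 0, 0, 0, 0, 0, 0, 1, 0, 0, 0, 0, 0, 0, 1]'

```text
clock: 11.8
tool_pos: [0.2909, -0.5556, 0.2296]
eef_rot: [0.705, -0.112, -0.687, -0.136]
contact_force: [-0.4, 0.5, -0.7]
opening: 0.005
```

```bash
python3 st.py; python3 - <<'E'
from plant import cams
import cv2,numpy as np
from h import *
A=cams.snapshot("scene");A0=np.load("scene0.npz")
ims=[x["image"][180:260,130:235] for x in(A0,A)]
cv2.imwrite("pics/end2.png",np.vstack([cv2.resize(x,(394,300),interpolation=2) for x in ims]))
g=[cv2.cvtColor(x["image"],6).astype(np.float32) for x in(A0,A)]
k=np.array([[.520,-.0035],[.5015,-.0455],[.484,-.088],[.4655,-.1295]])
for p in k:
    u,v=proj(A0,[*p,.07]).round().astype(int)
    a,b=[cv2.Laplacian(cv2.GaussianBlur(x[v-11:v+12,u-15:u+16],(0,0),1),cv2.CV_32F) for x in g]
    print((u,v),"shift",np.round(cv2.phaseCorrelate(a,b,cv2.createHanningWindow((31,23),cv2.CV_32F)),2),"exp 4mm:",(proj(A0,[*p,.07])-proj(A0,[*p,.066])).round(2))
E
```

```text
11.8 [ 0.2909 -0.5556  0.2296] F [-0.37  0.51 -0.72] op 0.005
approach [ 0.031  0.029 -0.999] jaw deg -110.2Traceback (most recent call last):
  File "<stdin>", line 12, in <module>
    return _wrapfunc(a, 'round', decimals=decimals, out=out)
    return _wrapit(obj, method, *args, **kwds)
    conv = _array_converter(obj)
ValueError: setting an array element with a sequence. The requested array has an inhomogeneous shape after 1 dimensions. The detected shape was (2,) + inhomogeneous part.
```

View pics/end2.png

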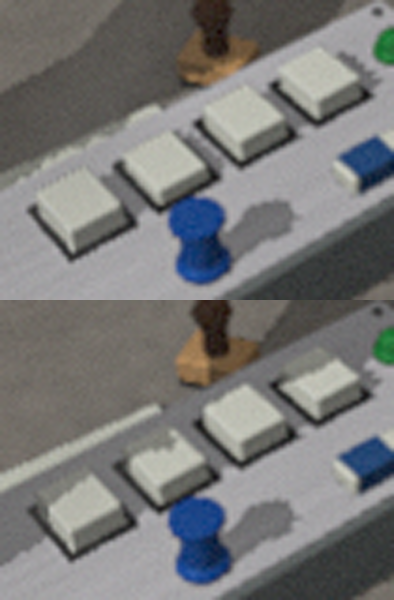

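```bash
python3 - <<'E'
from plant import cams
import cv2,numpy as np
from h import *
A=cams.snapshot("scene");A0=np.load("scene0.npz")
ims=[cv2.resize(x["image"][195:250,130:235],None,fx=7,fy=7,interpolation=2)[:,:735] for x in(A0,A)]
cv2.imwrite("pics/end3.png",cv2.resize(np.vstack(ims),(735*600//770,600)))
# top/front edge: strongest bright->darker step along image rows, at cap's front right corner columns
k=np.array([[.520,-.0035],[.5015,-.0455],[.484,-.088],[.4655,-.1295]])
for i,p in enumerate(k):
    u,v=proj(A0,[*p,.07]).round().astype(int)
    print(i+1,[ [int(n) for n in x["image"][v:v+16,u+4:u+7].mean((1,2))] for x in(A0,A)])
E
```

```text
1 [[186, 187, 186, 183, 155, 115, 96, 96, 95, 75, 52, 88, 140, 158, 163, 161], [187, 189, 188, 185, 156, 115, 99, 97, 97, 76, 52, 89, 140, 160, 165, 162]]
2 [[185, 186, 184, 187, 176, 143, 102, 98, 97, 96, 77, 53, 92, 147, 165, 164], [186, 185, 186, 187, 177, 144, 106, 94, 99, 95, 78, 52, 93, 149, 164, 165]]
3 [[185, 184, 184, 184, 186, 176, 141, 104, 96, 83, 61, 44, 63, 79, 78, 79], [186, 185, 186, 181, 150, 113, 95, 97, 96, 84, 59, 44, 62, 76, 75, 78]]
4 [[178, 178, 178, 179, 179, 157, 120, 98, 98, 100, 95, 76, 58, 97, 140, 160], [180, 177, 178, 182, 180, 161, 118, 97, 100, 100, 94, 75, 59, 97, 139, 160]]
```

View pics/end3.png

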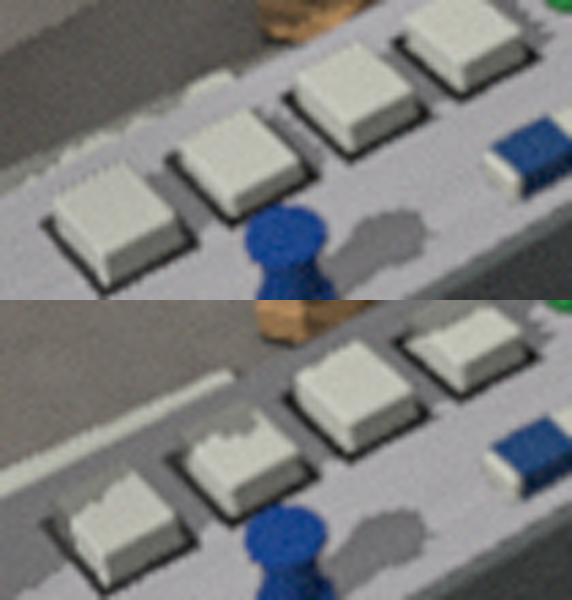

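The edge profiles settle it. Only key 3's top edge changed, rising about 1.7 px, which fits roughly 4 mm. Keys 1, 2 and 4, the spool at (285,235) and the eraser at (540,455) show no change. I'll hand in.

```bash
python3 -c "
from plant import job
print(job.finish_job())"
```

```text
the job is handed in; nothing more can be done
None
```

The job is handed in: the latched key was the third from the green lamp, and all four keys now appear to stand up. No verdict was reported.

- **Touching the keys:** with the gripper closed, I touched keys 1 to 4 in order from the lamp end. Keys 1, 2 and 4 met the finger at about 70 mm, with roughly 4 N at 67–68 mm, so they were up. Key 3 gave no force at 67.6 mm and about 6 N at 65 mm, so it was the latched one.
- **Pressing key 3:** I pressed it to its stop at 61.6 mm and let it go, then moved the arm clear. The force peaked at about 47 N through the fingertip. That is over the 40 N limit for the arm and gripper body, but the fingers did the pressing, and it is well under the 120 N wrist limit.
- **Last checks:** before-and-after pictures show key 3's top edge risen by about 1.7 px, which fits roughly 4 mm. The other keys show no change. The loose objects looked unmoved by eye. The force reading was near zero, and the clock read about 12 s.
- **Small disagreements:** the two camera views differed by up to about 5 mm on the key centres, so I used the mean. The finger also drifted about 6 mm in y on the first approach to key 3, and I corrected that before touching it.

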